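# Quarter-turn pairing of a key fob in a ball-levelled carrier

## Robot

A 7-joint arm with a two-finger parallel gripper is mounted at the origin on the work surface. World frame = base frame: x ahead of the robot, y to its left, z up, the work surface at z = 0. Lengths are in m, angles in rad, forces in N, time in s.
With the tool pointing down it reaches from about 0.35 to 0.9 m from the base axis. Payload 8.1 kg.
Tool frame: the origin (TCP) lies midway between the tips of the shut fingers; the grasp point (between the pads) lies 19 mm behind it; z points along the fingers, y is the line along which they close (so a half turn about z gives the same grasp; the last joint's range is limited). The gripper opens to 92 mm and grips with 3 to 60 N. Pads are 19 mm wide; open, the fingers measure 130 mm over their backs; the gripper's body (75 mm by 190 mm) begins 47 mm behind the grasp point.
Start: joints at [-1.435, 0.434, 0.025, 1.573, -0.012, 1.134, -0.075], TCP at [0.148, 0.607, 0.205] pointing down, gripper open.
Joint ranges: [-2.62, 2.62], [-0.44, 2.09], [-1.27, 1.32], [0.08, 2.57], [-1.32, 4.46], [0.12, 2], [-2.74, 2.74]. Speed limits (rad/s): [2.22, 2.22, 3.01, 3.01, 3.14, 3.14, 3.14].

## Interface

Orientations are given as a rotation vector (axis times angle).
In Python, from cell import arm gives the robot as it stands.
- The arm moves only by the tool carry_out, never from a script. Its arguments are lists of equal length, an entry for each row: "claw": the finger opening in cm, from 0 to 9.18; "delta_pos": the shift along the tool's x, y, z in cm, a list of three; "angular": the turn, a rotation vector about the tool's x, y, z in rad, a list of three. In form: {"claw": [claw, ...], "delta_pos": [[dx, dy, dz], ...], "angular": [[ax, ay, az], ...]}. A call has 1 to 20 rows; each row shifts and turns the commanded pose from where the row before left it, along the tool's axes as they then stand; what a row does not reach is not made up. A row lasts 1/10 s, in which the tool goes at most 50 mm and 8.59 degrees, less where a joint would pass 70% of its speed; a pose out of reach is approached as far as the arm can. A call with a gripper value outside its range is refused whole. The fingers move at their own pace and stop on an object; "force" is the grip in N (left out, the last holds). Time passes only in rows, so rows that do not move let the fingers close. It gives the time, the measured TCP pose, the force, the opening and the grip force at its end, in the units of the state.
- arm.observe(): the state, without advancing time (a new reading comes with each control period).
- arm.get_image(name): name is "side" or "top"; returns a dict with "frame" (420x560x3 uint8, red, green, blue), "mtx" (3x3 intrinsics, pixels), "T" (4x4, takes a point from camera to world coordinates). Camera axes: x right, y down, z forward; pixel columns grow to the right and rows downward; lengths in m; the calibration is good to about 2 mm. A picture is of the moment at which its call begins. There is no depth.
- arm.sign_off(): hands the job in; it is judged then, once.
Trained networks look in a picture, given as the dict that the camera call returned (one of the last four; its "shot" number tells which), for a name from the list of things; names that differ only in an ending like _2 or _b are one class to them, and where a whole thing is asked for, a point or a joint stands for the part that bears it (a point fixed in the world has none). Each returns a list of dicts, best first, with "conf" (0 to 1); they miss things now and then, are a little off and sometimes report something else, mostly with a low value. They report only what shows in the picture. A call takes as long as a camera call. They do not tell look-alikes from the thing itself.
- arm.look_for(label, picture): "centre" ([column, row] as shares, 0 to 1, of the picture: columns of its width, rows of its height, amid what is visible of it).
- arm.trace(label, picture): "region" (420x560 bool, what is visible of it) and "centre" ([column, row] as shares, 0 to 1, of the picture: columns of its width, rows of its height, amid what is visible of it).
- arm.place_of(label, picture): "centre" ([column, row] as shares, 0 to 1, of the picture: columns of its width, rows of its height: a listed point, or the origin of a listed thing).
The state is a dict: "clock": time; "joints": joint angles; "dq": joint speeds; "joint_efforts": joint torques, N m; "position": TCP position; "ee_rot": TCP orientation; "force": force on the tool from outside, world axes, zero at the start; "ft_torque": the same for the moment, N m; "width": opening from 0.0 (shut) to 1.0 (fully open); "gripper_force": force on a finger pad.
Only numpy, scipy, OpenCV 4.12 (cv2) and the standard library are available. Lean on these libraries where they do the work, as an engineer would, in place of code of your own. Each camera call takes 0.05 s, during which the arm holds its last target. There are 200 camera calls.

## Task

Slide the translucent blue fob all the way down into the slot of the carrier, then lift the carrier about 10 cm above its pad and turn it a quarter turn, so that its white dish hangs above where the red spot is, with the carrier over the middle of the pad. Keep the carrier level and move it smoothly all the while, so that the loose steel ball stays in the middle of the dish; finish still holding the carrier there, motionless in the gripper. Leave the other two fobs and everything else on the desk alone.

Things in the scene. Friction and masses are not known exactly. Their poses are not given: they have to be found in the camera images.
- blue_fob: translucent blue key fob, an upright flat slab 54 (own x) x 10 (own y, thickness) x 66 mm tall, edges rounded 3 mm, about 50 g, the same either way round; origin at the centre of its underside. It starts upright in one of the three pockets of the wooden rack (any of them); pinch its upper part across the thickness from above and lift it straight out
- fob_foot (a point): centre of the blue fob's underside (same point as its origin)
- black_fob: dark grey metallic-looking fob of the same shape and size, upright in another pocket of the rack; leave it alone
- white_fob: white fob of the same shape and size, upright in another pocket of the rack; leave it alone
- rack: fixed wooden rack 212 (own x) x 45 x 28 mm tall, origin at the centre of its underside; three pockets in line along its x at -66, 0 and +66 mm, each about 57 x 13 mm, floor 8 mm up, 20 mm deep; a fob stands in each with its width along the rack's x, so 46 mm of it shows above the rack
- carrier: loose aluminium carrier, about 0.45 kg, standing on the pad; from -109 to +114 mm along its x, base 60 mm wide, 92 mm at the dish, 8 mm thick. Origin on its underside, right under the grip post, x towards the dish, z up. Along its x: black slot block at -70 mm, upright grip post (10 x 22 mm, orange block on top) at 0, white dish at +68 mm. A seated fob's top is 74 mm above the origin
- grip (a point): middle of the orange grip block, 105 mm above the carrier's origin. The block is 14 mm thick along the carrier's x, 40 mm wide along its y, from 82 to 122 mm above the origin: pinch it from above across the thickness (fingers closing along the carrier's x), above the seated fob's top
- slot_floor (a point): centre of the floor of the carrier's slot, 70 mm from the carrier's origin towards -x, 8 mm above the underside. The slot is open at the top, 56.5 mm along the carrier's x and 12 mm along its y, 24 mm deep with a small flared lead-in (mouth 32 mm above the underside); the fob goes in upright, width along the carrier's x, either way round
- dish_centre (a point): centre of the resting ball, on the axis of the white dish, 68 mm from the carrier's origin towards +x and 20 mm above the underside. The dish is a shallow cone sloping 7 degrees, 84 mm across inside, with a low rim (top 21 mm above the underside)
- ball_center (a point): centre of the loose polished steel ball, 18 mm across, 24 g, lying free in the middle of the dish
- pad: fixed flat square rubber pad 190 x 190 x 6 mm with a grey face, origin at the centre of its underside; the carrier starts on it, centred to a few mm, with its x axis along the pad's x axis to within 0.06 rad
- red_spot: fixed red disc, 26 mm across and 2 mm thick, on the pad, 68 mm from its centre at the pad's +y or -y side (it varies); origin at the centre of its underside
- white_spot: fixed white disc like the red one, across the pad from it; not a target
- key_head: chrome key head with a short blade, 73 mm long, 8 mm tall; bystander
- clip: black plastic programming clip, 75 x 22 x 25 mm; bystander
- battery_holder: copper coin battery holder, 36 x 32 x 11 mm; bystander
- driver: screwdriver, 160 mm long, lying flat; bystander
Not all that is in view belongs to the job. Leave any turquoise look-alike of the carrier alone.

How it is judged:
By the outcome, as a careful person would: the job done as asked, in the order asked, and still so for the second after the job is handed in, while the arm keeps its last pose, push and grip.
It also fails if it takes over 56 s, if anything falls off the work surface, if the arm or the gripper's body presses on something with over 40 N, if the wrist force passes 120 N, or if a joint passes its speed limit or range.

## Working session

There is one attempt and no reset: what is moved stays moved. The work goes in short steps, Python scripts to look and compute and a tool call to move; the robot and the scene stay as the last step left them, time stands still between calls to the robot, and variables do not carry over. Pictures are saved under pics/ and viewed, at most 10 in all, crops included, and the job is handed in when it is done.

Besides the shell and the picture viewer there is one more tool, called after "Call:" as name(argument=value, ...) on one line, values as JSON. carry_out: Moves the arm, as the interface text tells. Its arguments: {"type":"object","properties":{"claw":{"type":"array","items":{"type":"number"}},"delta_pos":{"type":"array","items":{"type":"array","items":{"type":"number"}}},"angular":{"type":"array","items":{"type":"array","items":{"type":"number"}}},"force":{"type":"number"}},"required":["claw","delta_pos","angular"]}

```bash
mkdir -p pics
cat > h.py <<'E'
import numpy as np, cv2
from cell import arm
def ray(p,c):
    K,T=np.array(p["mtx"]),np.array(p["T"])
    px=[c[0]*560,c[1]*420,1]
    d=T[:3,:3]@np.linalg.solve(K,px); return T[:3,3],d
def atz(p,c,z):
    o,d=ray(p,c); return o+d*(z-o[2])/d[2]
def tri(rs):
    A=0;b=0
    for o,d in rs:
        d=d/np.linalg.norm(d);P=np.eye(3)-np.outer(d,d);A=A+P;b=b+P@o
    return np.linalg.solve(A,b)
def proj(p,X):
    K,T=np.array(p["mtx"]),np.array(p["T"])
    q=K@(T[:3,:3].T@(np.array(X)-T[:3,3])); return q[:2]/q[2]
E
python3 - <<'E'
from h import *
P={n:arm.get_image(n) for n in("top","side")}
for n in P: cv2.imwrite(f"pics/{n}1.png",P[n]["frame"][:,:,::-1])
s=arm.observe();print(s["clock"],s["position"],s["ee_rot"],s["width"],s["force"])
for l,z in [("blue_fob",.008),("black_fob",.008),("white_fob",.008),("rack",0),("grip",.111),("slot_floor",.014),("dish_centre",.026),("carrier",.006),("ball_center",.026),("pad",0),("red_spot",.006),("white_spot",.006)]:
    for n in P:
        for r in arm.place_of(l,P[n])[:2]:
            print(l,n,round(r["conf"],2),np.round(np.array(r["centre"])*[560,420],1),np.round(atz(P[n],r["centre"],z),4))
E
```

```text
0.1 [0.14780044 0.60677693 0.20462829] [-3.74393176e-01 -3.11918908e+00  2.17276489e-03] 1.0004929095708135 [0.02449132 0.36332485 0.19390122]
blue_fob top 0.51 [194.6 234.6] [0.4323 0.2054 0.008 ]
blue_fob top 0.36 [325.4 175.8] [ 0.6044 -0.2014  0.008 ]
blue_fob side 0.58 [208.4 187.6] [0.451  0.2289 0.008 ]
black_fob top 0.74 [302.  185.4] [ 0.5764 -0.1284  0.008 ]
black_fob top 0.71 [189.6 193.3] [0.5601 0.2192 0.008 ]
black_fob side 0.71 [230.3 153.2] [0.6411 0.4135 0.008 ]
black_fob side 0.54 [237.5 179.8] [0.5601 0.218  0.008 ]
white_fob top 0.5 [189.4 212.9] [0.4995 0.2206 0.008 ]
white_fob side 0.75 [226.7 188.1] [0.5011 0.1898 0.008 ]
white_fob side 0.7 [221.  182.8] [0.5022 0.233  0.008 ]
rack top 0.91 [190.9 215.3] [0.4924 0.2175 0.    ]
rack top 0.38 [327.3 171.6] [ 0.6184 -0.2083  0.    ]
rack side 0.66 [221.6 189.3] [0.4888 0.205  0.    ]
grip top 0.93 [366.3 281.2] [ 0.2869 -0.3006  0.111 ]
grip top 0.92 [328.1 186.7] [ 0.5596 -0.1997  0.111 ]
grip side 0.95 [140.8 178.7] [0.2311 0.2386 0.111 ]
grip side 0.64 [306.9 209.3] [ 0.5512 -0.1929  0.111 ]
slot_floor top 0.85
[... 735 characters left out ...]
2436  0.026 ]
ball_center side 0.35 [326.  227.7] [ 0.6175 -0.2018  0.026 ]
pad top 0.79 [321.9 197.1] [ 0.5394 -0.1893  0.    ]
pad top 0.6 [317.5 214.7] [ 0.4851 -0.1743  0.    ]
pad side 0.92 [310.1 241.4] [ 0.5604 -0.2014  0.    ]
pad side 0.66 [326.  227.9] [ 0.6406 -0.1754  0.    ]
red_spot top 0.64 [340.5 198.2] [ 0.5341 -0.246   0.006 ]
red_spot top 0.53 [125.1 173.6] [0.6264 0.4192 0.006 ]
red_spot side 0.68 [304.1 237.2] [ 0.5532 -0.1815  0.006 ]
red_spot side 0.48 [310.6 253.9] [ 0.5219 -0.2534  0.006 ]
white_spot top 0.56 [398.9 224.2] [ 0.4498 -0.4228  0.006 ]
white_spot top 0.43 [303.  186.1] [ 0.5744 -0.1315  0.006 ]
white_spot side 0.38 [298.2 225. ] [ 0.5755 -0.1222  0.006 ]
```

Run:
```python
import cv2
a=cv2.imread("pics/top1.png");b=cv2.imread("pics/side1.png")
cv2.imwrite("pics/z1.png",cv2.resize(a[140:310,140:420],None,fx=2.85,fy=2.85,interpolation=2))
cv2.imwrite("pics/z2.png",cv2.resize(b[120:290,170:370],None,fx=3.5,fy=3.5,interpolation=2))
```

```text
(no output)
```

View pics/top1.png

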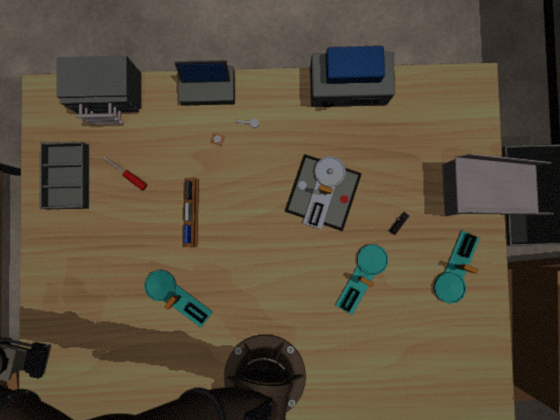

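View pics/z1.png

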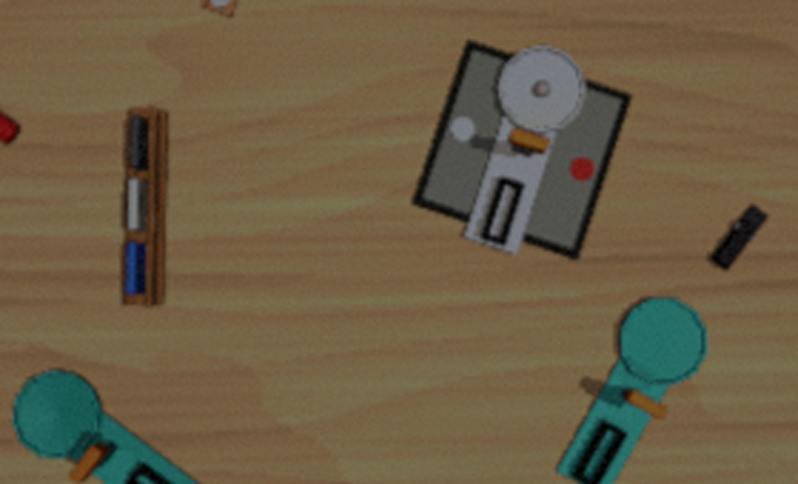

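View pics/z2.png

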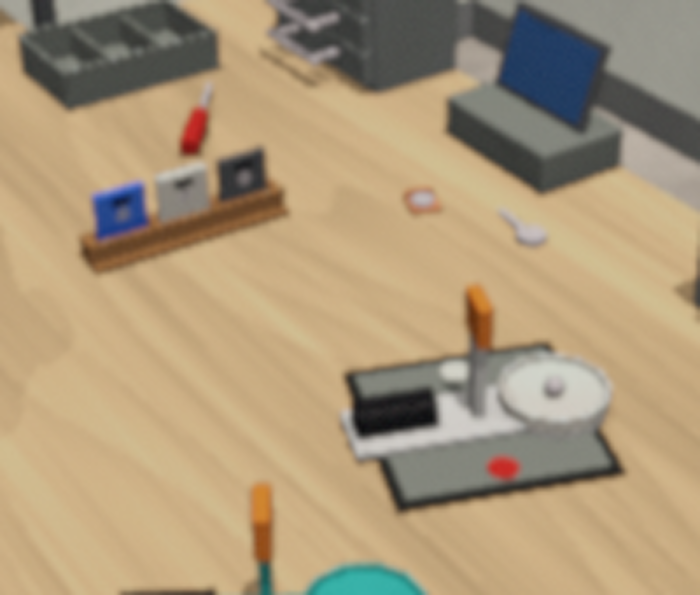

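The top view shows the real carrier in grey on the pad at (319,195), dish at (329,171), slot at (316,214), and the red spot at (344,199). The blue fob is at (187,234) in the near end of the rack. All turquoise carriers are decoys.

```bash
cat > meas.py <<'E'
from h import *
from scipy.optimize import least_squares
def near(p,l,X,tol=12):
    e=proj(p,X)
    c=[np.array(r["centre"])*[560,420] for r in arm.place_of(l,p)]
    c=[a for a in c if np.linalg.norm(a-e)<tol]
    return c[0] if c else None
def blob(p,lo,hi,X,rad=14):
    hsv=cv2.cvtColor(p["frame"],cv2.COLOR_RGB2HSV); m=cv2.inRange(hsv,lo,hi)
    z=np.zeros_like(m); cv2.circle(z,tuple(int(v) for v in proj(p,X)),rad,255,-1)
    M=cv2.moments(m&z,True); return np.array([M["m10"],M["m01"]])/M["m00"] if M["m00"]>8 else None
E
python3 - <<'E'
from meas import *
C={"grip":(0,0,.105),"slot_floor":(-.07,0,.008),"dish_centre":(.068,0,.02),"carrier":(0,0,0),"ball_center":(.068,0,.02)}
guess={"grip":(.553,-.195,.111),"slot_floor":(.48,-.18,.014),"dish_centre":(.615,-.207,.026),"carrier":(.55,-.19,.006),"ball_center":(.615,-.207,.026)}
Rk={"blue_fob":(.43,.217,.008),"white_fob":(.499,.219,.008),"black_fob":(.56,.219,.008),"rack":(.49,.217,0)}
Sp={"red_spot":(.533,-.252,.006),"white_spot":(.575,-.125,.006)}
D={}
for k in range(4):
  for n in("top","side"):
    p=arm.get_image(n)
    for l,X in {**guess,**Rk,**Sp}.items():
        c=near(p,l,X)
        if c is not None: D.setdefault((n,l),[]).append(c)
    if k==0:
        r=blob(p,(0,150,60),(8,255,255),Sp["red_spot"]); print("redblob",n,r, None if r is None else atz(p,r/[560,420],.008))
        b=blob(p,(108,130,40),(125,255,255),(.43,.217,.05),20); print("blueblob",n,b)
        P=globals().setdefault("P",{});P[n]=p
for k,v in D.items():
    v=np.array(v);m=np.median(v,0);D[k]=m
    z={**guess,**Rk,**Sp}[k[1]][2];print(k,len(v),m.round(1),v.std(0).round(2),atz(P[k[0]],m/[560,420],z).round(4))
def fit(pts,x0,z0,ns=("top","side")):
    def f(q):
        c,s=np.cos(q[2]),np.sin(q[2]);o=[]
        for l,X in pts.items():
            W=[q[0]+c*X[0]-s*X[1],q[1]+s*X[0]+c*X[1],z0+X[2]]
            for n in ns:
                if (n,l) in D:o+=list(proj(P[n],W)-D[n,l])
        return np.array(o)
    r=least_squares(f,x0,loss="soft_l1",f_scale=1.);print(ns,r.x.round(4),f(r.x).round(1))
for ns in (("top","side"),("top",),("side",)):
    fit(C,[.55,-.19,-.17],.006,ns)
    fit({"blue_fob":(-.066,0,.008),"white_fob":(0,0,.008),"black_fob":(.066,0,.008),"rack":(0,0,0)},[.49,.217,0],0,ns)
    fit({"red_spot":(0,-.068,.006),"white_spot":(0,.068,.006)},[.55,-.19,-.17],0,ns)
E
```

```text
redblob top [343.91304348 199.        ] [ 0.53125807 -0.25627637  0.008     ]
blueblob top [186.98913043 233.59782609]
redblob side [313.38888889 253.25      ] [ 0.52849247 -0.25751454  0.008     ]
blueblob side [203.6   179.816]
('top', 'grip') 4 [327.  187.7] [1.15 1.94] [ 0.5569 -0.1964  0.111 ]
('top', 'slot_floor') 3 [318.1 215.2] [0.69 1.08] [ 0.4829 -0.175   0.014 ]
('top', 'dish_centre') 4 [326.3 171.1] [2.29 1.33] [ 0.6167 -0.2029  0.026 ]
('top', 'carrier') 4 [322.3 192.4] [2.05 0.89] [ 0.5533 -0.1904  0.006 ]
('top', 'ball_center') 4 [329.1 168.6] [0.86 1.85] [ 0.6241 -0.2118  0.026 ]
('top', 'blue_fob') 4 [194.2 234.3] [1.73 1.24] [0.4332 0.2066 0.008 ]
('top', 'white_fob') 4 [190.1 210.7] [0.65 0.74] [0.5064 0.2184 0.008 ]
('top', 'black_fob') 4 [191.4 192.7] [0.94 1.28] [0.5618 0.2137 0.008 ]
('top', 'rack') 4 [190.5 214.6] [1.75 1.92] [0.4945 0.2188 0.    ]
('top', 'red_spot') 4 [342.5 200. ] [1.92 0.76] [ 0.5284 -0.2521  0.006 ]
('top', 'white_spot') 3 [300.3 186.3] [0.96 0.6 ] [ 0.5739 -0.1232  0.006 ]
('side', 'grip') 4 [304.9 209.1] [0.52 0.98] [ 0.5473 -0.1887  0.
[... 843 characters left out ...]
 -1.1 -2.6  0.5  0.7
  1.5  0.8 -1.   2.3  1.2 -0.8]
('top', 'side') [0.5    0.2158 0.0135] [-2.7 -0.2 -1.1  1.9  0.8  2.1  1.2  2.5 -1.  -1.3  0.1 -1.3  0.9 -1.8
 -1.5  0.5]
('top', 'side') [ 0.5525 -0.1894 -0.3602] [ 0.3 -0.  -0.1  0.1  0.8 -0.8 -2.6 -1.1]
('top',) [ 0.5538 -0.1923 -0.2355] [-1.4  1.1  0.3 -0.9  1.7 -1.1  0.6 -0.2 -1.2  1.4]
('top',) [0.498  0.2144 0.0632] [-1.2  0.4  1.3  2.7 -1.6 -0.6  1.4 -1.2]
('top',) [ 0.5512 -0.1876 -0.3392] [-0.1 -0.   0.1  0. ]
('side',) [ 0.5465 -0.1935 -0.2509] [ 0.8  0.9 -0.8 -1.  -1.9 -1.7  0.6  1.6  0.4  0.1]
('side',) [ 0.5046  0.2216 -0.0135] [-0.9  0.5  1.6  1.4  0.7 -2.2 -1.1 -0.5]
('side',) [ 0.5546 -0.1931 -0.4138] [ 0.1  0.7 -0.1 -0.9]
```

```bash
cat > seg.py <<'E'
from meas import *
def box(x0,x1,y0,y1,z0,z1): return np.array([[x,y,z] for x in(x0,x1) for y in(y0,y1) for z in(z0,z1)])
def pose(q,X,z0=0):
    c,s=np.cos(q[2]),np.sin(q[2]);X=np.atleast_2d(X)
    return np.c_[q[0]+c*X[:,0]-s*X[:,1],q[1]+s*X[:,0]+c*X[:,1],z0+X[:,2]]
def hullc(p,W):
    px=np.array([proj(p,w) for w in W],np.float32);h=cv2.convexHull(px*64)
    M=cv2.moments(h);return np.array([M["m10"],M["m01"]])/M["m00"]/64
def mask(p,lo,hi,X,rad):
    f=cv2.resize(p["frame"],None,fx=4,fy=4,interpolation=cv2.INTER_CUBIC)
    m=cv2.inRange(cv2.cvtColor(f,cv2.COLOR_RGB2HSV),lo,hi);z=np.zeros_like(m)
    cv2.circle(z,tuple(int(4*v+1.5) for v in proj(p,X)),int(4*rad),255,-1);m&=z
    n,lab,st,ce=cv2.connectedComponentsWithStats(m)
    if n<2:return None
    i=1+np.argmax(st[1:,4]);c,_=cv2.findContours((lab==i).astype(np.uint8),0,1)
    h=cv2.convexHull(np.vstack(c));M=cv2.moments(h)
    return np.array([(M["m10"]/M["m00"]-1.5)/4,(M["m01"]/M["m00"]-1.5)/4]),M["m00"]/16,h
ORANGE=((8,185,90),(18,255,255));BLUE=((108,110,40),(128,255,255));DARK=((0,0,0),(180,255,48));RED=((0,150,60),(6,255,255))
E
python3 - <<'E'
from seg import *
import pickle
P={n:[arm.get_image(n) for _ in range(2)] for n in("top","side")}
q0=[.551,-.19,-.245]
def hull_area(p,W):
    return cv2.contourArea(cv2.convexHull(np.array([proj(p,w) for w in W],np.float32)))
gb=box(-.007,.007,-.02,.02,.082,.122);sb=box(-.101,-.039,-.011,.011,.008,.032);fb=box(-.027,.027,-.005,.005,.022,.066)
vis=[]
for n in P:
    p=P[n][0];big=cv2.resize(p["frame"],None,fx=4,fy=4,interpolation=2)[:,:,::-1].copy()
    for nm,col,X,rad,W in [("grip",ORANGE,(.553,-.195,.111),12,pose(q0,gb,.006)),("slot",DARK,pose(q0,(-.07,0,.026),.006)[0],14,pose(q0,sb,.006)),("blue",BLUE,(.432,.217,.06),20,pose([.432,.217,0],fb,.008)),("red",RED,(.53,-.255,.006),12,pose([.531,-.256,0],box(-.011,.011,-.011,.011,.006,.008)))]:
        for p in P[n]:
            r=mask(p,*col,X,rad)
            if r: print(n,nm,r[0].round(2),"area",r[1],"model",hullc(p,W).round(2),round(hull_area(p,W),1))
        if r: cv2.polylines(big,[r[2]],True,(0,255,0),1)
    g=proj(p,(.55,-.19,.03))*4;b=proj(p,(.49,.217,.04))*4
    crop=lambda c,w,h:big[int(c[1])-h:int(c[1])+h,int(c[0])-w:int(c[0])+w]
    vis.append(np.hstack([crop(g,200,150),crop(b,200,150)]))
cv2.imwrite("pics/seg1.png",np.vstack(vis))
E
```

```text
top grip [325.11 188.71] area 44.875 model [324.82 189.83] 92.8
top grip [325.14 188.72] area 46.15625 model [324.82 189.83] 92.8
top slot [315.61 213.62] area 194.53125 model [317.72 214.89] 159.5
top slot [315.61 213.63] area 194.1875 model [317.72 214.89] 159.5
top blue [186.92 233.67] area 106.84375 model [188.01 234.57] 112.6
top blue [186.9  233.69] area 108.53125 model [188.01 234.57] 112.6
top red [343.8  198.86] area 46.21875 model [343.79 199.11] 51.8
top red [343.75 198.87] area 46.0625 model [343.79 199.11] 51.8
side grip [306.47 210.08] area 67.0625 model [306.23 209.76] 165.1
side grip [306.47 210.11] area 66.96875 model [306.23 209.76] 165.1
side slot [281.6  236.83] area 235.5 model [282.66 238.58] 258.0
side slot [281.58 236.82] area 234.96875 model [282.66 238.58] 258.0
side blue [203.84 179.76] area 153.9375 model [203.7  179.46] 209.3
side blue [203.84 179.77] area 153.75 model [203.7  179.46] 209.3
side red [313.36 253.27] area 32.8125 model [313.76 252.95] 45.6
side red [313.33 253.24] area 32.40625 model [313.76 252.95] 45.6
```

View pics/seg1.png

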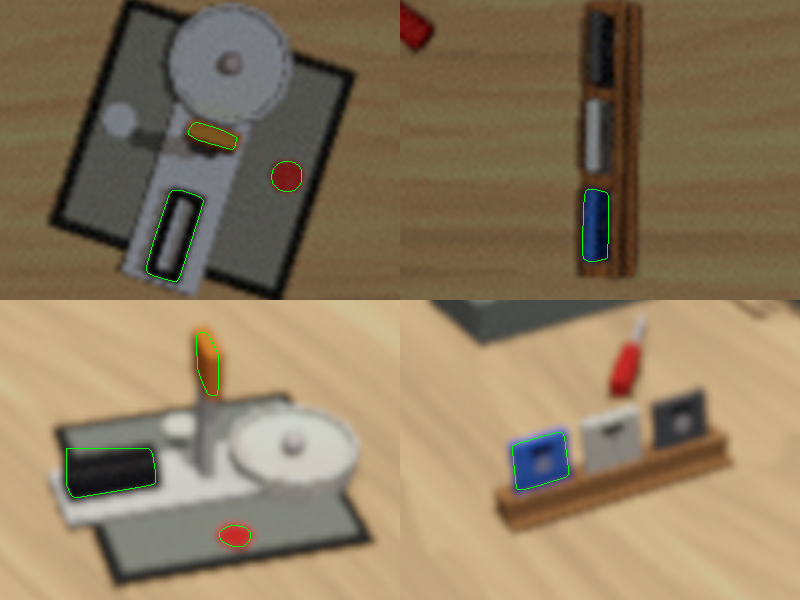

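```bash
cat > fitc.py <<'E'
from seg import *
sb=box(-.1045,-.0355,-.012,.012,.008,.032);gb=box(-.007,.007,-.02,.02,.082,.122);gt=box(-.007,.007,-.02,.02,.121,.122)
E
python3 - <<'E'
from fitc import *
P={n:arm.get_image(n) for n in("top","side")}
q0=[.551,-.19,-.245]
ball={}
for n,(u,v) in {"top":(230,63),"side":(293,142)}.items():
    g=proj(P[n],(.55,-.19,.03))*4;ball[n]=(np.array([int(g[0])-200+u,int(g[1])-150+v])-1.5)/4
S={n:mask(P[n],*DARK,pose(q0,(-.07,0,.026),.006)[0],14)[0] for n in P}
LO=((5,150,60),(20,255,255))
G={n:mask(P[n],*LO,(.553,-.195,.111),12) for n in P}; print({n:(G[n][0].round(2),G[n][1]) for n in G}, ball)
def f(q,ns,full=False):
    o=[]
    for n in ns:
        o+=list(hullc(P[n],pose(q,sb,.006))-S[n]);o+=list(proj(P[n],pose(q,(.068,0,.02),.006)[0])-ball[n])
        if n=="side" : o+=list(hullc(P[n],pose(q,gb,.006))-G[n][0])
        else: o+=list(hullc(P[n],pose(q,gt,.006))-np.array([325.1,188.7]))
    return np.array(o)
for ns in(("top","side"),("top",),("side",)):
    r=least_squares(f,q0,args=(ns,),loss="soft_l1",f_scale=.5);print("car",ns,r.x.round(4),f(r.x,ns).round(2))
# fob
fb=box(-.027,.027,-.005,.005,.020,.066)
B={n:mask(P[n],*BLUE,(.432,.217,.06),20) for n in P}
ft=lambda q,ns:np.concatenate([hullc(P[n],pose([*q,0.0],fb if n=="side" else box(-.027,.027,-.005,.005,.02,.066),.008))-B[n][0] for n in ns])
for ns in(("top","side"),("top",),("side",)):
    r=least_squares(ft,[.43,.217],args=(ns,));print("fob",ns,r.x.round(4),r.fun.round(2))
for n in P:
    c=mask(P[n],*RED,(.53,-.255,.006),12)[0];print("red",atz(P[n],c/[560,420],.007).round(4))
    print("angle blue rect",cv2.minAreaRect(B[n][2]))
# white spot
    w=mask(P[n],(0,0,90),(180,60,255),(.577,-.124,.008),6 if n=="top" else 6);print("white",None if w is None else (atz(P[n],w[0]/[560,420],.007).round(4),w[1]))
E
```

```text
{'top': (array([325.15, 188.8 ]), 62.625), 'side': (array([306.55, 209.98]), 94.90625)} {'top': array([329.625, 170.625]), 'side': array([327.875, 229.875])}
car ('top', 'side') [ 0.5512 -0.1906 -0.245 ] [ 2.29  1.22 -2.01  0.25  0.36  0.41  1.22  1.83 -0.86 -1.29 -0.16 -0.16]
car ('top',) [ 0.5528 -0.1894 -0.2533] [ 1.71  0.67 -2.22 -0.21 -0.07 -0.13]
car ('side',) [ 0.5511 -0.1925 -0.2453] [ 1.57  2.17 -0.47 -0.96  0.22  0.17]
fob ('top', 'side') [0.4341 0.2192] [ 0.43  0.19  0.15 -0.49]
fob ('top',) [0.4347 0.2204] [0. 0.]
fob ('side',) [0.43   0.2151] [-0.4   0.35]
red [ 0.5318 -0.2559  0.007 ]
angle blue rect ((749.2770385742188, 936.1336059570312), (25.112741470336914, 72.08980560302734), 1.7899105548858643)
white (array([ 0.5787, -0.128 ,  0.007 ]), 64.46875)
red [ 0.5292 -0.2564  0.007 ]
angle blue rect ((816.4119262695312, 720.6470947265625), (47.051910400390625, 58.69362258911133), 75.96376037597656)
white (array([ 0.5753, -0.1272,  0.007 ]), 84.71875)
```

```bash
cat >> fitc.py <<'E'
def fitcar(P,ball,verbose=True):
    q0=[.5525,-.191,-.34]
    S={n:mask(P[n],*DARK,pose(q0,(-.07,0,.026),.006)[0],14)[0] for n in P}
    G={n:mask(P[n],(5,150,60),(20,255,255),(.553,-.195,.111),12)[0] for n in P}
    def f(q,ns):
        o=[]
        for n in ns:
            o+=list(hullc(P[n],pose(q,sb,.006))-S[n]);o+=list(proj(P[n],pose(q,(.068,0,.02),.006)[0])-ball[n])
            o+=list(hullc(P[n],pose(q,gb if n=="side" else gt,.006))-G[n])
        return np.array(o)
    for ns in(("top","side"),("top",),("side",)):
        r=least_squares(f,q0,args=(ns,),diff_step=1e-3);print("car",ns,r.x.round(4),f(r.x,ns).round(2))
E
python3 - <<'E'
from fitc import *
P={n:arm.get_image(n) for n in("top","side")}
fitcar(P,{'top': np.array([329.625, 170.625]), 'side': np.array([327.875, 229.875])})
B={n:mask(P[n],*BLUE,(.432,.217,.06),20) for n in P}
fb=box(-.027,.027,-.005,.005,.020,.066)
ft=lambda q,ns:np.concatenate([hullc(P[n],pose([*q,0.0],fb,.008))-B[n][0] for n in ns])
for ns in(("top","side"),("top",),("side",)):
    r=least_squares(ft,[.43,.217],args=(ns,),diff_step=1e-3);print("fob",ns,r.x.round(4),r.fun.round(2))
for n in P:
    rk=mask(P[n],(5,90,20),(14,255,200),(.495,.217,.014),45)
    print("rack",None if rk is None else (rk[1],cv2.minAreaRect(rk[2]/4)))
# rack end direction via fob tops in top view: white fob
for l in ("black_fob","white_fob","blue_fob"):
    for n in P:
        for r in arm.trace(l,P[n])[:2]:
            m=r["region"];print(l,n,round(r["conf"],2),np.array(r["centre"])*[560,420],m.sum())
s=arm.observe();print(s["clock"],s["position"],s["ee_rot"])
E
```

```text
car ('top', 'side') [ 0.5521 -0.1898 -0.3483] [-0.25  0.24 -0.04  0.56  0.08 -0.01  0.62  0.12  0.16 -0.18 -0.06 -0.4 ]
car ('top',) [ 0.5529 -0.19   -0.3418] [-0.04  0.04 -0.11  0.26  0.14 -0.28]
car ('side',) [ 0.5511 -0.19   -0.3629] [ 0.28  0.08  0.04  0.18 -0.31 -0.24]
fob ('top', 'side') [0.4341 0.2198] [ 0.19  0.2   0.07 -0.58]
fob ('top',) [0.4347 0.2204] [-0.  0.]
fob ('side',) [0.4322 0.2165] [ 0. -0.]Traceback (most recent call last):
  File "<stdin>", line 11, in <module>
cv2.error: OpenCV(4.12.0) /io/opencv/modules/imgproc/src/convhull.cpp:143: error: (-215:Assertion failed) total >= 0 && (depth == CV_32F || depth == CV_32S) in function 'convexHull'
```

Call:
carry_out(claw=[6,6,6,6,6,6,6,6,6,6,6,6,6,6,6,6,6,6], delta_pos=[[0,0,0],[0,0,0],[-1,-1.4,0],[-2,-2.7,0],[-2.1,-2.8,0],[-2.1,-2.8,0],[-2.1,-2.8,0],[-2.1,-2.8,0],[-2.1,-2.8,0],[-2.1,-2.8,0],[-2.1,-2.8,0],[-2.1,-2.8,0],[-2.1,-2.8,0],[-2.1,-2.8,0],[-2.1,-2.8,0],[-2.1,-2.8,0],[-2.0,-2.7,0],[-0.4,-0.8,0]], angular=[[0,0,-0.12],[0,0,-0.119],[0,0,0],[0,0,0],[0,0,0],[0,0,0],[0,0,0],[0,0,0],[0,0,0],[0,0,0],[0,0,0],[0,0,0],[0,0,0],[0,0,0],[0,0,0],[0,0,0],[0,0,0],[0,0,0]])

```text
clock: 8.3
position: [0.4559, 0.1907, 0.2056]
ee_rot: [0.014, 3.14, -0.001]
force: [0.3, -0.0, -0.7]
width: 0.651
gripper_force: 0.0
```

```bash
cat >> h.py <<'E'
def state(tx=None,psi=None):
    s=arm.observe();R=cv2.Rodrigues(np.array(s["ee_rot"]))[0];p=np.array(s["position"])
    y=R[:,1];a=np.arctan2(y[1],y[0])
    print("t",round(s["clock"],2),"p",p.round(4),"psi",a.round(4),"tilt",R[:2,2].round(4),"w",round(s["width"]*.0918,4),"gf",round(s["gripper_force"],1),"F",np.round(s["force"],1),"q",np.round(s["joints"],2))
    if psi is not None: print("az",round(float((a-psi+np.pi)%(2*np.pi)-np.pi),4))
    if tx is not None: print("d tool cm (now)",(R.T@(np.array(tx)-p)*100).round(2))
    if tx is not None and psi is not None:
        x=np.array([-np.sin(psi),np.cos(psi),0]);y=np.array([np.cos(psi),np.sin(psi),0]);d=np.array(tx)-p
        print("d tool cm (at psi)",np.round([d@x*100,d@y*100,-d[2]*100],2))
E
python3 - <<'E'
from h import *
state((.4335,.219,.041),np.pi/2)
p=arm.get_image("top");f=p["frame"]
print(np.array(p["T"]).round(3))
E
```

```text
t 8.3 p [0.4559 0.1907 0.2056] psi 1.5621 tilt [ 0.0013 -0.0009] w 0.0598 gf 0.0 F [ 0.3 -0.  -0.7] q [-0.67  0.22  0.2   1.9  -0.05  1.03  1.11]
az -0.0087
d tool cm (now) [ 2.29  2.83 16.45]
d tool cm (at psi) [ 2.24  2.83 16.46]
[[-0.023 -0.998  0.061  0.407]
 [-1.     0.023  0.006 -0.073]
 [-0.007 -0.061 -0.998  1.563]
 [ 0.     0.     0.     1.   ]]
```

Call:
carry_out(claw=[6,6,6,6,6,6,6,6,6,6,6,6,0,0,0,0,0,0,0], delta_pos=[[0,0,0],[0.8,0.9,0],[0.8,0.9,0],[0.78,0.91,0],[0,0,2],[0,0,3],[0,0,3],[0,0,3],[0,0,2.5],[0,0,1.7],[0,0,1.2],[0,0,0],[0,0,0],[0,0,0],[0,0,0],[0,0,0],[0,0,0],[0,0,0],[0,0,0]], angular=[[0,0,0.042],[0,0,0],[0,0,0],[0,0,0],[0,0,0],[0,0,0],[0,0,0],[0,0,0],[0,0,0],[0,0,0],[0,0,0],[0,0,0],[0,0,0],[0,0,0],[0,0,0],[0,0,0],[0,0,0],[0,0,0],[0,0,0]], force=15)

```text
clock: 10.25
position: [0.4313, 0.2234, 0.0414]
ee_rot: [0.066, 3.141, 0.0]
force: [0.5, -1.0, -0.3]
width: 0.111
gripper_force: 14.9
```

Run:
```python
from h import *
state()
```

```text
t 10.25 p [0.4313 0.2234 0.0414] psi 1.5289 tilt [0.0001 0.    ] w 0.0102 gf 14.9 F [ 0.5 -1.  -0.3] q [-0.7   0.43  0.15  2.09 -0.1   0.62  1.05]
```

Call:
carry_out(claw=[0,0,0,0,0,0,0,0,0,0], delta_pos=[[0,0,-0.5],[0,0,-1],[0,0,-1.5],[0,0,-1.7],[0,0,-1.7],[0,0,-1.3],[0,0,-0.7],[0,0,0],[0,0,0],[0,0,0]], angular=[[0,0,0],[0,0,0],[0,0,0],[0,0,0],[0,0,0],[0,0,0],[0,0,0.1],[0,0,0.1],[0,0,0.103],[0,0,0]], force=20)

```text
clock: 11.25
position: [0.4313, 0.2235, 0.1261]
ee_rot: [0.541, 3.094, 0.001]
force: [-0.3, 0.5, 0.7]
width: 0.108
gripper_force: 19.8
```

Run:
```python
from h import *
state((.4866,-.1663,.125),1.2258)
```

```text
t 11.25 p [0.4313 0.2235 0.1261] psi 1.2243 tilt [0.0006 0.0005] w 0.0099 gf 19.8 F [-0.3  0.5  0.7] q [-0.78  0.3   0.24  2.02 -0.1   0.83  0.74]
az -0.0015
d tool cm (now) [-18.44 -34.79   0.09]
d tool cm (at psi) [-18.39 -34.82   0.11]
```

Call:
carry_out(claw=[0,0,0,0,0,0,0,0,0,0,0,0,0,0,0,0,0,0], delta_pos=[[-0.56,-1.06,0],[-1.12,-2.12,0],[-1.4,-2.65,0],[-1.4,-2.65,0],[-1.4,-2.65,0],[-1.4,-2.65,0],[-1.4,-2.65,0],[-1.4,-2.65,0],[-1.4,-2.65,0],[-1.4,-2.65,0],[-1.4,-2.65,0],[-1.4,-2.65,0],[-1.4,-2.65,0],[-0.84,-1.6,0],[-0.48,-0.87,0],[0,0,0],[0,0,0],[0,0,0]], angular=[[0,0,0],[0,0,0],[0,0,0],[0,0,0],[0,0,0],[0,0,0],[0,0,0],[0,0,0],[0,0,0],[0,0,0],[0,0,0],[0,0,0],[0,0,0],[0,0,0],[0,0,0],[0,0,0],[0,0,0],[0,0,0]])

```text
clock: 13.05
position: [0.4866, -0.165, 0.1252]
ee_rot: [-0.536, -3.095, -0.001]
force: [-0.4, 0.2, -0.3]
width: 0.101
gripper_force: 19.8
```

Run:
```python
from fitc import *
state((.4866,-.1663,.125),1.2258)
v=[]
for n in("top","side"):
    p=arm.get_image(n)
    np.save(f"pics/{n}2.npy",p["frame"])
    r=mask(p,*BLUE,(.4866,-.1663,.12),22)
    big=cv2.resize(p["frame"],None,fx=4,fy=4,interpolation=2)[:,:,::-1].copy()
    if r:print(n,r[0].round(2),r[1]);cv2.polylines(big,[r[2]],True,(0,255,0),1)
    g=proj(p,(.51,-.18,.06))*4;v.append(big[int(g[1])-250:int(g[1])+250,int(g[0])-200:int(g[0])+200])
cv2.imwrite("pics/h2.png",np.hstack(v))
```

```text
t 13.05 p [ 0.4866 -0.165   0.1252] psi 1.228 tilt [-0.0004  0.0008] w 0.0092 gf 19.8 F [-0.4  0.2 -0.3] q [-0.07  0.35  0.39  1.96 -0.17  0.86  1.63]
az 0.0022
d tool cm (now) [-0.04 -0.12  0.02]
d tool cm (at psi) [-0.04 -0.12  0.02]
side [282.77 208.16] 322.75
```

View pics/h2.png

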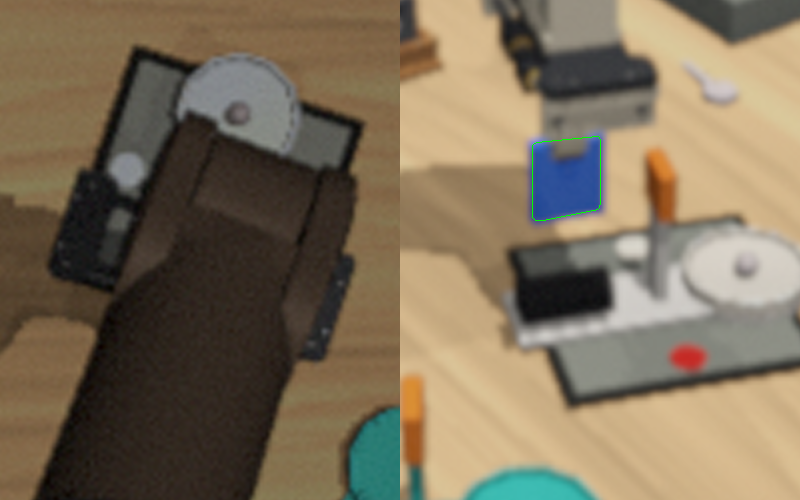

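```bash
cat > hov.py <<'E'
from fitc import *
full=box(-.027,.027,-.005,.005,0,.066)
def hover(p,s,zo=.0334):
    R=cv2.Rodrigues(np.array(s["ee_rot"]))[0];t=np.array(s["position"]);a=np.arctan2(R[1,1],R[0,1])-np.pi/2
    r=mask(p,*BLUE,t+[0,0,-.0],24);px=np.array([proj(p,w) for w in pose([t[0],t[1],a],full,t[2]-zo)],np.float32)
    def W(e): return pose([t[0]+e[0]*np.cos(a)-e[1]*np.sin(a),t[1]+e[0]*np.sin(a)+e[1]*np.cos(a),a],full,t[2]-zo)
    sol=least_squares(lambda e:hullc(p,W(e))-r[0],[0,0],diff_step=1e-3,x_scale=.01)
    sol=least_squares(lambda e:hullc(p,W(e/100))-r[0],[1,1],diff_step=1e-3)
    print("fob offs along x,y (mm)",(sol.x*10).round(2),"area",r[1],cv2.contourArea(cv2.convexHull(px)),"c",r[0],hullc(p,W([0,0])))
    sv=mask(p,*DARK,pose([.5525,-.19,-.345],(-.07,0,.026),.006)[0],14);print("slot",sv[0],sv[1])
    u=lambda x:(p["frame"]) 
    # bounding extents: image x-extent of fob vs slot-block models
    h=r[2].reshape(-1,2)/4;print("fob u",h[:,0].min(),h[:,0].max(),"model",px[:,0].min(),px[:,0].max(),"bottom v",h[:,1].max(),px[:,1].max())
    return sol.x/100
E
python3 - <<'E'
from hov import *
p=arm.get_image("side");s=arm.observe();hover(p,s)
T=np.array(p["T"]);print("cam pos",T[:3,3],"fwd",T[:3,2])
a=-.345;o=np.array([.4866,-.1663,.09])
for nm,d in(("carx",[np.cos(a),np.sin(a),0]),("cary",[-np.sin(a),np.cos(a),0]),("z",[0,0,1])):print(nm,((proj(p,o+np.array(d)*.01)-proj(p,o))/10).round(3),"px/mm")
P={"side":p}
ball={'side': np.array([327.875, 229.875])}
# slot-only side estimate with yaw fixed
S=mask(p,*DARK,pose([.5525,-.19,-.345],(-.07,0,.026),.006)[0],14)[0]
for y in(-.34,-.348,-.355):
    r=least_squares(lambda q:hullc(p,pose([q[0],q[1],y],sb,.006))-S,[.5525,-.19],diff_step=1e-3);c=pose([*r.x,y],(-.07,0,0))[0];print(y,"slot",c[:2].round(4))
E
```

```text
fob offs along x,y (mm) [ 1.26 -2.42] area 325.78125 440.87503798189573 c [282.84245004 208.13916467] [282.16804137 207.73506942]
slot [280.56345437 235.98670924] 296.0625
fob u 274.75 292.0 model 272.02325 292.28473 bottom v 219.25 220.24947
cam pos [-0.11940737 -1.04455947  0.83070957] fwd [ 0.4557535   0.69774846 -0.5526625 ]
carx [ 0.347 -0.053] px/mm
cary [-0.092 -0.197] px/mm
z [-0.    -0.297] px/mm
-0.34 slot [ 0.4851 -0.1595]
-0.348 slot [ 0.4851 -0.1595]
-0.355 slot [ 0.4851 -0.1595]
```

Call:
carry_out(claw=[0,0,0,0,0,0,0,0], delta_pos=[[0.1,0,0],[0.15,0,0.5],[0,0,1.2],[0,0,1.4],[0,0,1.0],[0,0,0.5],[0,0,0],[0,0,0]], angular=[[0,0,0],[0,0,0],[0,0,0],[0,0,0],[0,0,0],[0,0,0],[0,0,0],[0,0,0]])

```text
clock: 14.0
position: [0.4845, -0.1656, 0.0794]
ee_rot: [0.539, 3.095, -0.0]
force: [-0.0, 0.7, -0.8]
width: 0.112
gripper_force: 19.8
```

Run:
```python
from hov import *
p=arm.get_image("side");s=arm.observe();state((.4866,-.1663,.0784),1.2258);hover(p,s)
# predicted outlines at slot candidates
K=6
big=cv2.resize(p["frame"],None,fx=K,fy=K,interpolation=2)[:,:,::-1].copy()
def line(W,col):
    px=np.array([(proj(p,w)+.5)*K-.5 for w in W],int);cv2.polylines(big,[px],True,col,1)
t=np.array(s["position"]);q=[.5525,-.19,-.345]
line(pose(q,[(-.0983,-.006,.032),(-.0417,-.006,.032),(-.0417,.006,.032),(-.0983,.006,.032)],.006),(0,255,255))
line(pose([t[0],t[1],-.345],[(-.027+.0025,-.005,0),(.027+.0025,-.005,0),(.027+.0025,.005,0),(-.027+.0025,.005,0)],t[2]-.0334),(0,255,0))
g=proj(p,(.4866,-.166,.06))*K
cv2.imwrite("pics/h3.png",big[int(g[1])-200:int(g[1])+200,int(g[0])-230:int(g[0])+230])
```

```text
t 14.05 p [ 0.4847 -0.1656  0.0796] psi 1.2258 tilt [ 0.0005 -0.0001] w 0.0097 gf 19.8 F [ 1.1  0.2 -0.4] q [-0.05  0.41  0.36  2.01 -0.21  0.75  1.67]
az 0.0
d tool cm (now) [-0.2   0.    0.12]
d tool cm (at psi) [-0.2   0.    0.12]
fob offs along x,y (mm) [ -2.03 -11.17] area 376.84375 418.878126117168 c [281.94937737 224.03612447] [281.62763274 221.68593739]
slot [280.52494787 236.03926671] 289.71875
fob u 272.75 292.0 model 271.66293 291.54828 bottom v 235.5 233.86063
```

View pics/h3.png

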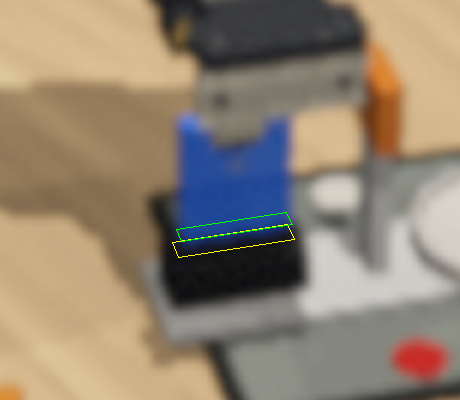

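Call:
carry_out(claw=[0,0,0,0,0,0,0], delta_pos=[[0,0,0.3],[0,0,0.3],[0,0,0.2],[0,0,0.2],[0,0,0.2],[0,0,0],[0,0,0]], angular=[[0,0,0],[0,0,0],[0,0,0],[0,0,0],[0,0,0],[0,0,0],[0,0,0]])

```text
clock: 14.75
position: [0.4844, -0.1655, 0.0673]
ee_rot: [-0.539, -3.095, -0.0]
force: [0.7, 0.6, -1.1]
width: 0.102
gripper_force: 19.8
```

Run:
```python
from hov import *
state((.4866,-.1663,.0784),1.2258);print(arm.observe()["ft_torque"])
```

```text
t 14.75 p [ 0.4844 -0.1655  0.0673] psi 1.2259 tilt [-0.  0.] w 0.0094 gf 19.8 F [ 0.7  0.6 -1.1] q [-0.04  0.43  0.35  2.02 -0.22  0.72  1.68]
az 0.0001
d tool cm (now) [-0.23 -0.   -1.11]
d tool cm (at psi) [-0.23 -0.   -1.11]
[-0.01638834  0.00694833  0.01680513]
```

Call:
carry_out(claw=[0,0,0,0,0,0,0,0,0], delta_pos=[[0,0,0.3],[0,0,0.3],[0,0,0.3],[0,0,0.3],[0,0,0.3],[0,0,0.2],[0,0,0.2],[0,0,0.1],[0,0,0]], angular=[[0,0,0],[0,0,0],[0,0,0],[0,0,0],[0,0,0],[0,0,0],[0,0,0],[0,0,0],[0,0,0]])

```text
clock: 15.65
position: [0.4843, -0.1655, 0.0473]
ee_rot: [-0.539, -3.095, -0.0]
force: [-1.9, -0.3, 0.7]
width: 0.108
gripper_force: 19.9
```

Run:
```python
from hov import *
state((.4866,-.1663,.0474),1.2258);print(arm.observe()["ft_torque"])
```

```text
t 15.65 p [ 0.4843 -0.1655  0.0473] psi 1.2258 tilt [-0.0002  0.0001] w 0.0099 gf 19.9 F [-1.9 -0.3  0.7] q [-0.03  0.46  0.34  2.04 -0.24  0.67  1.69]
az -0.0
d tool cm (now) [-0.24  0.   -0.01]
d tool cm (at psi) [-0.24  0.   -0.01]
[0.17633498 0.42120408 0.02631967]
```

Call:
carry_out(claw=[0,0,0,0], delta_pos=[[0,0,0.1],[0,0,0.1],[0,0,0],[0,0,0]], angular=[[0,0,0],[0,0,0],[0,0,0],[0,0,0]])

```text
clock: 16.05
position: [0.4845, -0.1659, 0.0467]
ee_rot: [0.54, 3.094, 0.001]
force: [-7.9, 2.2, 22.5]
width: 0.107
gripper_force: 20.1
```

Run:
```python
from hov import *
p=arm.get_image("side");s=arm.observe();state();hover(p,s);print(s["ft_torque"])
K=6
big=cv2.resize(p["frame"],None,fx=K,fy=K,interpolation=2)[:,:,::-1]
g=proj(p,(.53,-.18,.06))*K
cv2.imwrite("pics/h4.png",big[int(g[1])-240:int(g[1])+240,int(g[0])-330:int(g[0])+330])
```

```text
t 16.1 p [ 0.4845 -0.1659  0.0467] psi 1.2254 tilt [0.001  0.0002] w 0.0095 gf 20.1 F [-7.7  1.5 22.2] q [-0.03  0.46  0.34  2.04 -0.24  0.67  1.69]
fob offs along x,y (mm) [0.56 2.48] area 272.46875 403.6585497613996 c [281.61539454 230.71847402] [281.64778047 231.24996329]
slot [279.90188172 236.4695657 ] 260.59375
fob u 272.25 292.75 model 271.81955 291.43228 bottom v 239.0 243.19032
[0.24981413 1.72960861 0.0360087 ]
```

View pics/h4.png

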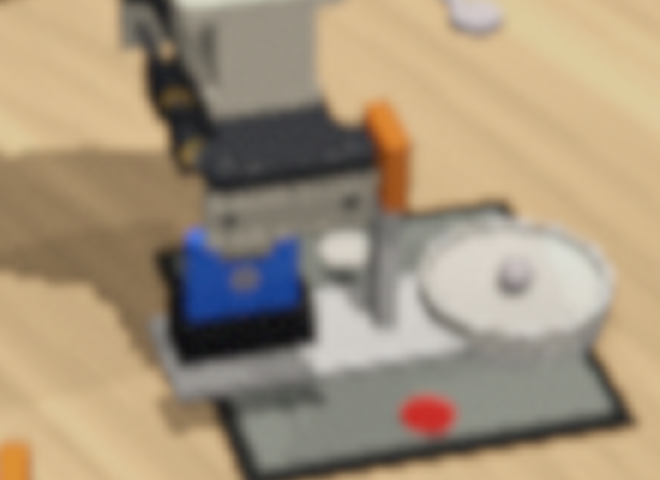

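Call:
carry_out(claw=[0,0,3,3,3,3,3,3,3,3,3,3,3,3,3], delta_pos=[[0,0,-0.15],[0,0,0],[0,0,0],[0,0,0],[0,0,0],[0,0,0],[0,0,-0.5],[0,0,-1],[0,0,-2],[0,0,-2.5],[0,0,-2.5],[0,0,-2],[0,0,-0.8],[0,0,0],[0,0,0]], angular=[[0,0,0],[0,0,0],[0,0,0],[0,0,0],[0,0,0],[0,0,0],[0,0,0],[0,0,0],[0,0,0],[0,0,0],[0,0,0],[0,0,0],[0,0,0],[0,0,0],[0,0,0]])

```text
clock: 17.6
position: [0.484, -0.1653, 0.1593]
ee_rot: [-0.539, -3.094, -0.0]
force: [-0.3, -0.2, -0.1]
width: 0.323
gripper_force: 0.0
```

Run:
```python
from hov import *
p=arm.get_image("side");state((.5523,-.190,.160),1.2258-np.pi/2)
g=mask(p,(5,150,60),(20,255,255),(.553,-.195,.111),12)[0];print(g,"before 306.55 209.98")
r=mask(p,*BLUE,(.4866,-.166,.065),16);h=r[2].reshape(-1,2)/4
px=np.array([proj(p,w) for w in pose([.4866,-.1663,-.345],box(-.027,.027,-.005,.005,.024,.066),.014)]);print(r[0],r[1],h.min(0),h.max(0),px.min(0),px.max(0))
```

```text
t 17.65 p [ 0.4838 -0.1652  0.159 ] psi 1.226 tilt [-0.0013  0.0004] w 0.03 gf 0.0 F [-0.2 -0.5  0.1] q [-0.09  0.31  0.4   1.93 -0.15  0.93  1.61]
az 1.571
d tool cm (now) [-7.28 -0.02 -0.11]
d tool cm (at psi) [-0.02  7.28 -0.1 ]
[306.57669002 209.99146653] before 306.55 209.98
[281.97056988 229.96280505] 300.5 [272.25 221.75] [292.75 239.  ] [272.51843383 219.09574741] [292.12487531 236.08357959]
```

Call:
carry_out(claw=[4,4,4,4,4,4,4,4,4,4,4,4,4,4,4,4,4,4,4,4], delta_pos=[[0,0,0],[0,0,0],[0,0,0],[0,0,0],[0,0,0],[0,0,0],[0,0,0],[0,0,0],[0,0,0],[0,0,0],[0,0,0],[0,0,0],[0,0,0],[0,1,0],[0,2,0],[0,2.28,0],[0,1.4,0],[0,0.6,0],[0,0,0],[0,0,0]], angular=[[0,0,0.06],[0,0,0.13],[0,0,0.13],[0,0,0.13],[0,0,0.13],[0,0,0.13],[0,0,0.13],[0,0,0.13],[0,0,0.13],[0,0,0.13],[0,0,0.13],[0,0,0.13],[0,0,0.081],[0,0,0],[0,0,0],[0,0,0],[0,0,0],[0,0,0],[0,0,0],[0,0,0]])

```text
clock: 19.65
position: [0.5522, -0.1901, 0.1594]
ee_rot: [-2.569, -1.807, 0.001]
force: [-0.8, 0.5, 0.0]
width: 0.439
gripper_force: 0.0
```

Run:
```python
from hov import *
state((.5523,-.190,.092),1.2258-np.pi/2)
```

```text
t 19.65 p [ 0.5522 -0.1901  0.1594] psi -0.3447 tilt [-0.0011  0.0003] w 0.0403 gf 0.0 F [-0.8  0.5  0. ] q [-0.27  0.48  0.74  1.78 -0.37  1.03  0.27]
az 0.0003
d tool cm (now) [0.02 0.01 6.74]
d tool cm (at psi) [0.02 0.   6.74]
```

Call:
carry_out(claw=[4,4,4,4,4,4,3,2.4,2.1,1.9,1.7,1.6,1.5,1.4,1.2,1.0,0.5], delta_pos=[[0,0,1],[0,0,2],[0,0,2],[0,0,1.2],[0,0,0.5],[0,0,0],[0,0,0],[0,0,0],[0,0,0],[0,0,0],[0,0,0],[0,0,0],[0,0,0],[0,0,0],[0,0,0],[0,0,0],[0,0,0]], angular=[[0,0,0],[0,0,0],[0,0,0],[0,0,0],[0,0,0],[0,0,0],[0,0,0],[0,0,0],[0,0,0],[0,0,0],[0,0,0],[0,0,0],[0,0,0],[0,0,0],[0,0,0],[0,0,0],[0,0,0]], force=8)

```text
clock: 21.35
position: [0.5519, -0.1897, 0.0926]
ee_rot: [-2.568, -1.806, 0.001]
force: [-4.2, 1.9, 3.6]
width: 0.15
gripper_force: 8.0
```

Call:
carry_out(claw=[0,0,0,0], delta_pos=[[0,0,0],[0,0,0],[0,0,0],[0,0,0]], angular=[[0,0,0],[0,0,0],[0,0,0],[0,0,0]], force=55)

```text
clock: 21.75
position: [0.553, -0.1901, 0.0926]
ee_rot: [2.57, 1.807, -0.0]
force: [-1.8, 0.1, -2.3]
width: 0.147
gripper_force: 55.0
```

Run:
```python
from hov import *
state((.5523,-.190,.092),1.2258-np.pi/2);print(arm.observe()["ft_torque"])
```

```text
t 21.75 p [ 0.553  -0.1901  0.0926] psi -0.345 tilt [-0.     -0.0001] w 0.0135 gf 55.0 F [-1.8  0.1 -2.3] q [-0.23  0.56  0.69  1.84 -0.44  0.9   0.32]
az -0.0
d tool cm (now) [-0.01 -0.07  0.06]
d tool cm (at psi) [-0.01 -0.07  0.06]
[0.07981651 0.48733613 0.00198712]
```

Call:
carry_out(claw=[0,0,0,0,0,0,0,0,0,0,0,0,0,0,0,0,0,0,0,0], delta_pos=[[0,0,-0.1],[0,0,-0.2],[0,0,-0.3],[0,0,-0.5],[0,0,-0.7],[0,0,-0.8],[0,0,-0.8],[0,0,-0.8],[0,0,-0.8],[0,0,-0.8],[0,0,-0.8],[0,0,-0.8],[0,0,-0.8],[0,0,-0.7],[0,0,-0.5],[0,0,-0.3],[0,0,-0.2],[0,0,-0.1],[0,0,0],[0,0,0]], angular=[[0,0,0],[0,0,0],[0,0,0],[0,0,0],[0,0,0],[0,0,0],[0,0,0],[0,0,0],[0,0,0],[0,0,0],[0,0,0],[0,0,0],[0,0,0],[0,0,0],[0,0,0],[0,0,0],[0,0,0],[0,0,0],[0,0,0],[0,0,0]])

```text
clock: 23.75
position: [0.5528, -0.1901, 0.1926]
ee_rot: [-2.57, -1.807, 0.0]
force: [0.7, 0.4, -5.5]
width: 0.147
gripper_force: 55.0
```

Run:
```python
from hov import *
p=arm.get_image("side");psi=-.347-np.pi/2
state((.5538,-.1918,.1926),psi);print(arm.observe()["ft_torque"])
K=4
big=cv2.resize(p["frame"],None,fx=K,fy=K,interpolation=2)[:,:,::-1]
g=proj(p,(.55,-.19,.12))*K
cv2.imwrite("pics/h5.png",big[int(g[1])-200:int(g[1])+200,int(g[0])-220:int(g[0])+220])
```

```text
t 23.8 p [ 0.5528 -0.1901  0.1926] psi -0.3451 tilt [-0.0004  0.0001] w 0.0135 gf 55.0 F [-0.1  0.1 -5. ] q [-0.29  0.45  0.77  1.74 -0.34  1.1   0.24]
az 1.5727
d tool cm (now) [-0.13  0.15 -0.  ]
d tool cm (at psi) [ 0.15  0.13 -0.  ]
[-0.11267267  0.13084924 -0.02520984]
```

View pics/h5.png

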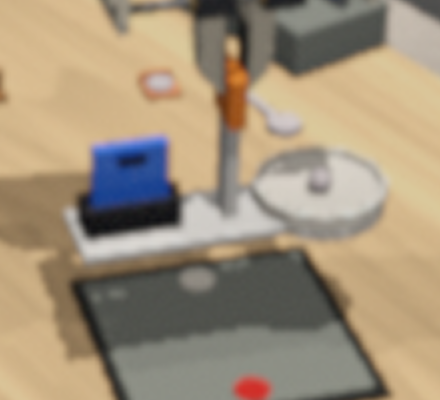

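Call:
carry_out(claw=[0,0,0,0,0,0,0,0,0,0,0,0,0,0,0,0,0,0], delta_pos=[[0,0,0],[0,0,0],[0,0,0],[0,0,0],[0,0,0],[0,0,0],[0,0,0],[0,0,0],[0,0,0],[0,0,0],[0,0,0],[0,0,0],[0,0,0],[0,0,0],[0,0,0],[0,0,0],[0,0,0],[0,0,0]], angular=[[0,0,0.01],[0,0,0.025],[0,0,0.04],[0,0,0.055],[0,0,0.07],[0,0,0.07],[0,0,0.07],[0,0,0.07],[0,0,0.07],[0,0,0.07],[0,0,0.07],[0,0,0.07],[0,0,0.07],[0,0,0.07],[0,0,0.07],[0,0,0.07],[0,0,0.07],[0,0,0.07]])

```text
clock: 25.6
position: [0.5531, -0.1899, 0.1928]
ee_rot: [-3.136, -0.176, -0.0]
force: [-0.3, 0.4, -4.9]
width: 0.147
gripper_force: 55.0
```

Call:
carry_out(claw=[0,0,0,0,0,0,0,0,0,0,0,0,0,0,0,0,0], delta_pos=[[0,0,0],[0,0,0],[0,0,0],[0,0,0],[0,0,0],[0,0,0],[0,0,0],[0,0,0],[0,0,0],[0.02,0.02,0],[0.04,0.03,0],[0.04,0.03,0],[0.03,0.03,0],[0.02,0.02,0],[0,0,0],[0,0,0],[0,0,0]], angular=[[0,0,0.07],[0,0,0.07],[0,0,0.07],[0,0,0.07],[0,0,0.063],[0,0,0.055],[0,0,0.04],[0,0,0.025],[0,0,0],[0,0,0],[0,0,0],[0,0,0],[0,0,0],[0,0,0],[0,0,0],[0,0,0],[0,0,0]])

```text
clock: 27.3
position: [0.5539, -0.1918, 0.1928]
ee_rot: [-3.094, 0.543, -0.0]
force: [0.6, -0.2, -4.0]
width: 0.146
gripper_force: 55.0
```

Run:
```python
from hov import *
v=[]
state((.5538,-.1918,.1926),-.347-np.pi/2)
for n in("top","side"):
    p=arm.get_image(n)
    big=cv2.resize(p["frame"],None,fx=4,fy=4,interpolation=2)[:,:,::-1]
    g=proj(p,(.55,-.2,.12))*4;v.append(big[int(g[1])-250:int(g[1])+250,int(g[0])-200:int(g[0])+200])
cv2.imwrite("pics/h6.png",np.hstack(v))
s=arm.observe();print(s["clock"],np.abs(s["dq"]).max())
```

```text
t 27.3 p [ 0.5539 -0.1918  0.1928] psi -1.918 tilt [0.     0.0001] w 0.0134 gf 55.0 F [ 0.6 -0.2 -4. ] q [-0.5   0.62  1.2   1.75 -0.62  1.21 -1.05]
az -0.0002
d tool cm (now) [-0.01  0.    0.02]
d tool cm (at psi) [-0.01  0.    0.02]
27.4 0.0018943576771675659
```

View pics/h6.png

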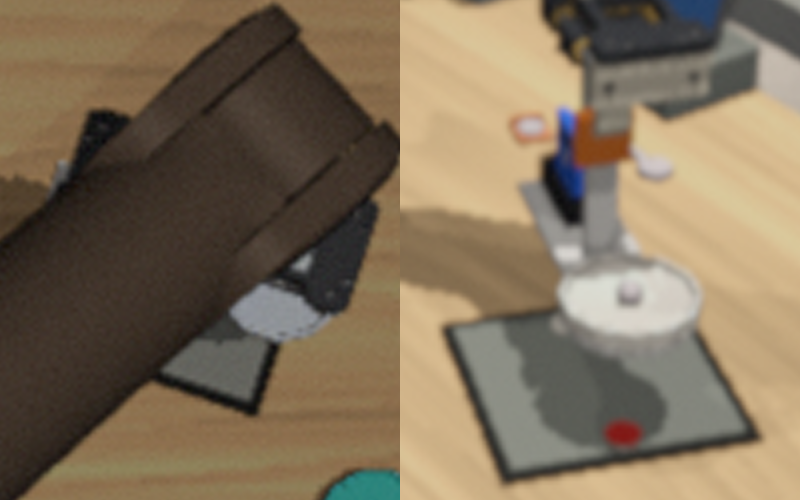

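The carrier is held level and still. The ball is centred in the dish at (629,292), the red spot is directly below at (622,433), and the fob is seated in the slot.

```bash
python3 -c "
from cell import arm
print(arm.sign_off())"
```

```text
the job is handed in; nothing more can be done
None
```

The job is handed in: the blue fob is seated in the slot, and the carrier is held still about 10 cm above the middle of the pad, turned a quarter turn so its dish is over the red spot, with the ball still in the middle of the dish.

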